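# Brake the ink caddy at its dock, load it, release the brake

## Task

Roll the white ink caddy along its rail to the dock and push its red brake lever fully down so that the tooth drops into the dock's slot; never force the tooth against the dock, but feel along for the slot with light pressure. With the brake on, stand the black ink bottle in the caddy's empty round well, fully home; then flick the brake lever fully up again to release it, leave the caddy there at the dock, and leave the other things standing where they are.

Things in the scene. Friction and masses are not known exactly. Their poses are not given: they have to be found in the camera images.
- track: fixed rail for the caddy: black base 110 x 440 mm with two aluminium bars and dark end stops; may lie turned on the bench. Origin on the bench under its middle, y along the rail
- caddy: white ink caddy, 100 x 150 mm, top 65 mm above the bench, about 1.2 kg. Origin on the bench plane under its centre, z up. It only rolls along its y axis (the rail), 130 mm either side of the rail's middle, with about 1 N of drag. The dock lies on its +y side at the start. Four coloured ink cups 10 mm tall are fixed on its +y half
- lever (a joint): brake lever angle (rad): 0 = fully up (released; arm 0.6 rad above level, pointing away from the caddy), 0.6 = fully down (arm level). Hinged on the caddy's front (-x) face, axis parallel to y through (-55, 0, 60) mm in the caddy frame. Stays where left: friction 0.15 N m (2 to 3 N at the fin); firm stops at both ends
- lever_fin (a point): centre of the red upright fin on the lever's end: 30 mm long (caddy x), 12 thick (y), 52 high; pinch it from above across its thickness, or push it. Fully down it is upright, this point 65 mm in front (-x) of the hinge axis and 30 mm above it; it turns with the lever and leans towards the caddy when up. The arm under it is 14 mm wide, its top 5 mm above the hinge axis when down
- caddy_tooth (a point): point fixed to the caddy at (-105, 0, 32) mm, where the lever's steel tooth comes down. The tooth, 10 mm wide (y) and 12 mm long (x), hangs under the arm 50 mm from the hinge axis; fully down it ends 23 mm above the bench. If it rests on the dock's strip instead of in the slot, the lever stops at about 0.42
- dock: fixed beside the rail's front: black base 48 x 150 mm, a yellow block 14 mm wide, 28 mm high at each end, and between them an aluminium strip along the rail, 98 mm long, 34 mm wide, top 32 mm above the bench. Origin on the bench under its middle, y along the rail. Tooth against dock: more than 25 N, down or sideways, is forcing
- dock_mark (a point): point over the white tick on the dock's base, at the height of the strip's top (32 mm); the tick is 14 mm to the -y side of the dock's middle. The strip's one slot, 14 mm wide along the rail, 18 mm deep, open front and back, takes the 10 mm tooth. The slot's middle lies somewhere from 4 to 24 mm past this mark (+y along the rail); no pose reading tells where. It does not shift under load
- well (a point): centre of the floor of the empty round well in the caddy's top, 35 mm above the bench, 30 mm below the caddy's top; 42 mm in diameter. It lies at (5, -35) mm in the caddy's frame and is the only open well
- ink_black: the black ink bottle to load: 36 mm diameter, 100 mm tall (the straight body is 66 mm tall, then a shoulder and a white nozzle); origin at the centre of its underside, z up its axis; about 90 g; stands loose on the bench
- ink_red: red ink bottle, same shape: leave alone; 36 mm diameter, 100 mm tall (the straight body is 66 mm tall, then a shoulder and a white nozzle); origin at the centre of its underside, z up its axis; about 90 g; stands loose on the bench
- ink_blue: blue ink bottle, same shape: leave alone; 36 mm diameter, 100 mm tall (the straight body is 66 mm tall, then a shoulder and a white nozzle); origin at the centre of its underside, z up its axis; about 90 g; stands loose on the bench
- rinse_cup: clear open plastic cup, 72 mm diameter, 80 mm tall, loose: leave alone; origin at the centre of its underside
- tape_roll: green ring of tape lying flat, 90 mm outer diameter, 25 mm tall, loose: leave alone; origin at the centre of its underside
- spray_bottle: amber bottle with a black cap, 60 mm diameter, 170 mm tall, loose: leave alone; origin at the centre of its underside
There are look-alikes about, which are no part of the job. Leave any brown or green look-alike of the dock alone.

How it is judged:
On the way, in this order (a step that is already met when the one before it is completed fails the run):
1. the caddy is at the dock with its brake lever fully down (above 0.55), the tooth in the slot (value of joint lever above 0.55 rad and horizontal distance between caddy_tooth and dock_mark below 0.03 m), for 0.2 s.
2. with the brake still on, the black bottle stands on the floor of the well (all of step 1 and horizontal distance between ink_black and well below 0.008 m and z of ink_black in the frame of well below 0.006 m and angle between ink_black's own z axis and vertical below 0.15 rad), for 0.2 s.
3. the lever is flicked fully up (below 0.12) with the bottle still in the well (horizontal distance between ink_black and well below 0.008 m and z of ink_black in the frame of well below 0.006 m and angle between ink_black's own z axis and vertical below 0.15 rad and value of joint lever below 0.12 rad), for 0.1 s.
At the end, for the whole second after the job is handed in: the lever is up (below 0.12 rad), the black bottle stands in the well (within 8 mm of its middle, underside within 6 mm of its floor, within 0.15 rad of upright), the caddy's tooth point is still within 50 mm of the dock mark, and bottle and caddy are at rest (below 20 mm/s) (all of step 3 and horizontal distance between caddy_tooth and dock_mark below 0.05 m and linear speed of each of ink_black, caddy below 0.02 m/s); the robot touches nothing.
It fails at once if the tooth is forced against the dock with more than 25 N (contact force between caddy and dock above 25 N).
It fails at once if the red or blue bottle, cup, tape or spray bottle is shifted by more than 30 mm or tipped over (distance of any of ink_red, ink_blue, rinse_cup, tape_roll, spray_bottle from where it was at the start of the episode above 0.03 m or angle between any of ink_red, ink_blue, rinse_cup, tape_roll, spray_bottle's own z axis and vertical above 0.5 rad).
It also fails if it takes over 72 s, if anything falls off the work surface, if the arm or the gripper's body presses on something with over 40 N, if the wrist force passes 120 N, or if a joint passes its speed limit or range.

## Robot

A 6-joint arm with a two-finger parallel gripper is mounted at the origin on the work surface. World frame = base frame: x ahead of the robot, y to its left, z up, the work surface at z = 0. Lengths are in m, angles in rad, forces in N, time in s.
With the tool pointing down it reaches from about 0.275 to 0.75 m from the base axis. Payload 10.2 kg.
Tool frame: the origin (TCP) lies on the centre line of the jaws, within the pads' length; the fingertips stand 19 mm ahead of it and the grasp point (between the pads) is the TCP; z points along the fingers, x is the direction in which the jaws open and shut, and the axes are right-handed (so a half turn about z gives the same grasp; the last joint's range is limited). The gripper opens to 88 mm and grips with 3 to 60 N. Pads are 18 mm wide; open, the fingers measure 123 mm over their backs; the gripper's body (75 mm by 187 mm) begins 45 mm behind the grasp point.
Start: joints at [-1.323, 0.313, 1.498, -0, 1.331, -0.223], TCP at [0.238, -0.468, 0.258] pointing down, gripper open.
Joint ranges: [-2.94, 2.94], [-0.97, 2.17], [0.19, 2.56], [-1.23, 4.37], [0.02, 3.11], [-2.88, 2.88]. Speed limits (rad/s): [2.39, 2.39, 3.01, 3.14, 3.14, 3.14].

## Interface

Orientations are given as a 3x3 rotation matrix whose columns are the frame's x, y, z axes.
In Python, from station import bot gives the robot as it stands. The module is installed in compiled form; this text tells all that it offers.
- The arm moves only by the shell command python3 -m jog 'ROWS' [FORCE]. ROWS is JSON, a list of rows, each an object with "offset": the shift along the tool's x, y, z in mm, a list of three; "angular": the turn, a rotation vector about the tool's x, y, z in degrees, a list of three; "gripper": the finger opening in mm, from 0 to 88.1. A call has 1 to 5 rows; each row shifts and turns the pose as measured when the row begins, along the tool's axes as they then stand; what a row does not reach is not made up. A row lasts 1/10 s, in which the tool goes at most 50 mm and 8.59 degrees, less where a joint would pass 70% of its speed; a pose out of reach is approached as far as the arm can. A call with a gripper value outside its range is refused whole. The fingers move at their own pace and stop on an object; FORCE is the grip in N (left out, the last holds). Time passes only in rows, so rows that do not move let the fingers close. It gives the time, the measured TCP pose, the force and the opening at its end, in the units of the state.
- bot.state(): the state, without advancing time (a new reading comes with each control period).
- bot.capture(name): name is "scene" or "top" or "wrist"; returns (picture, depth): 384x512x3 uint8, red, green, blue; 384x512 float32, m along the optical axis (not along the pixel's ray), 0 where there is no reading.
- bot.calibration(name): a dict with "vertical_fov" (degrees; the focal length in pixels is half the picture's height over the tangent of half this angle, whatever the lens; pixels are square), "cx", "cy" (the principal point, pixels), "origin" and "rotation" of the camera in the world; the wrist camera has in their place "tool_from_camera" (4x4, takes a point from camera to tool coordinates, whose origin is the TCP and whose axes are the tool frame's). Camera axes: x right, y down, z forward; pixel columns grow to the right and rows downward; lengths in m; the calibration is good to about 2 mm. A picture is of the moment at which its call begins: read the wrist's pose just before it. calibration takes no time and is no camera call.
- bot.close_job(): hands the job in, once; it reports no verdict.
The state is a dict: "time": time; "joint_positions": joint angles; "dq": joint speeds; "tau": joint torques, N m; "eef_pos": TCP position; "eef_rot": TCP orientation; "force": force on the tool from outside, world axes, zero at the start; "torque": the same for the moment, N m; "opening": finger opening in m.
Only numpy, scipy, OpenCV 4.12 (cv2) and the standard library are available. Lean on these libraries where they do the work, as an engineer would, in place of code of your own. Each camera call takes 0.05 s, during which the arm holds its last target.

## Working session

There is one attempt and no reset: what is moved stays moved. The work goes in short steps, Python scripts to look and compute and a shell command to move; the robot and the scene stay as the last step left them, time stands still between calls to the robot, and variables do not carry over. Pictures are saved under pics/ and viewed, and the job is handed in when it is done.

```bash
mkdir -p pics; ls; python3 - <<'E'
from station import bot
import cv2,numpy as np
for n in ("scene","top"):
    p,d=bot.capture(n); cv2.imwrite(f"pics/{n}0.png",cv2.cvtColor(p,cv2.COLOR_RGB2BGR)); np.save(f"pics/{n}0.npy",d)
    np.save(f"pics/{n}0rgb.npy",p)
    print(n,bot.calibration(n), (d==0).mean())
print(bot.calibration("wrist"))
print(bot.state())
E
```

```text
pics
scene {'vertical_fov': 54.86568965416077, 'cx': 261.2174994098102, 'cy': 190.1916152943206, 'origin': array([ 1.19272289, -0.0142718 ,  0.92133398]), 'rotation': array([[ 0.07262721,  0.76316639, -0.64210774],
       [ 0.99725947, -0.06467041,  0.0359346 ],
       [-0.0141013 , -0.64295785, -0.76577174]])} 0.0037994384765625
top {'vertical_fov': 49.30894877312969, 'cx': 254.32305552055442, 'cy': 194.29680448971922, 'origin': array([0.37648038, 0.00630661, 1.31563442]), 'rotation': array([[-0.02246187, -0.99545148,  0.09258407],
       [-0.99973465,  0.02189182, -0.00716816],
       [ 0.00510872, -0.09272052, -0.99567907]])} 0.004063924153645833
{'vertical_fov': 67.27186294826053, 'cx': 257.27364729374636, 'cy': 190.25496546608963, 'tool_from_camera': array([[ 9.99998947e-01,  1.11054622e-03,  9.34635840e-04,
        -1.17597169e-03],
       [-1.31674608e-03,  9.65016082e-01,  2.62187390e-01,
        -6.76373219e-02],
       [-6.10767401e-04, -2.62188344e-01,  9.65016528e-01,
        -1.26126070e-01],
       [ 0.00000000e+00,  0.00000000e+00,  0.00000000e+00,
         1.00000000e+00]])}
{'time': 0.1, 'joint_positions': array([-1.32340934e+00,  3.13362399e-01,  1.49830877e+00, -1.40625645e-05,
        1.33100729e+00, -2.23407152e-01]), 'dq': array([-0.00151884,  0.00071355, -0.00197505,  0.00047567, -0.00159124,
        0.00228362]), 'tau': array([ 1.28513009e-03, -4.02815902e+01, -2.52645439e+01,  6.95316377e-02,
        3.42217844e-02, -6.40844314e-05]), 'eef_pos': array([ 0.23807332, -0.46770866,  0.25725419]), 'eef_rot': array([[ 4.53597008e-01, -8.91206865e-01, -2.79126751e-04],
       [-8.91206276e-01, -4.53597037e-01,  1.04940290e-03],
       [-1.06184614e-03, -2.27246502e-04, -9.99999410e-01]]), 'force': array([-0.67844889, -0.00330709, -0.33170165]), 'torque': array([ 0.03132588, -0.03263555, -0.0264437 ]), 'opening': 0.08800346295533451}
```

View pics/scene0.png

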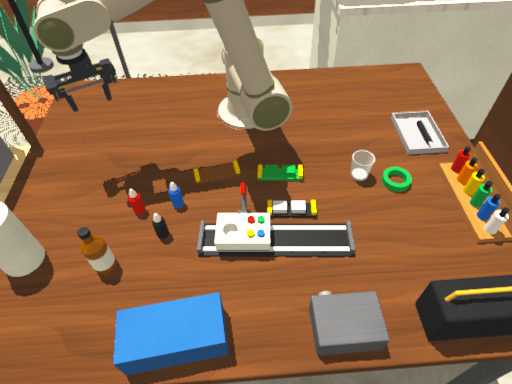

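View pics/top0.png

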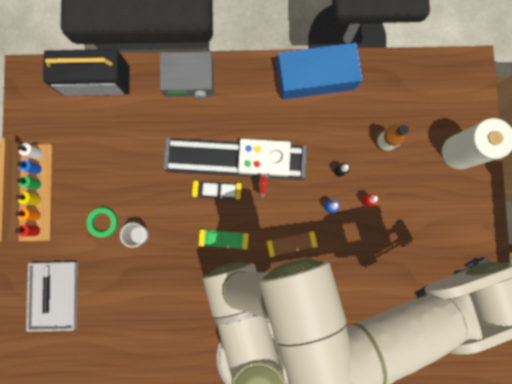

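The scene view shows the caddy at about (243,231), its dock at (291,208), and the black bottle at (160,226). The look-alike docks are green at (280,172) and brown at (217,171). Next I'll zoom in and measure.

```bash
cat > h.py <<'E'
import numpy as np,cv2
from station import bot
def K(n):
    c=bot.calibration(n); f=192/np.tan(np.radians(c["vertical_fov"]/2)); return f,c["cx"],c["cy"],c
def campose(n,st=None):
    f,cx,cy,c=K(n)
    if n!="wrist": return f,cx,cy,np.array(c["origin"]),np.array(c["rotation"])
    st=st or bot.state(); T=np.array(c["tool_from_camera"]); R=np.array(st["eef_rot"])
    return f,cx,cy,np.array(st["eef_pos"])+R@T[:3,3],R@T[:3,:3]
def ray(n,u,v,z,st=None):
    f,cx,cy,o,R=campose(n,st); d=R@np.array([(u-cx)/f,(v-cy)/f,1.]); return o+d*(z-o[2])/d[2]
def dep(n,D,st=None):
    f,cx,cy,o,R=campose(n,st); v,u=np.mgrid[:384,:512]
    return (np.stack([(u-cx)/f*D,(v-cy)/f*D,D],-1))@R.T+o
def proj(n,p,st=None):
    f,cx,cy,o,R=campose(n,st); q=R.T@(np.array(p)-o); return f*q[0]/q[2]+cx,f*q[1]/q[2]+cy
def tool(p,st=None):
    st=st or bot.state(); return np.array(st["eef_rot"]).T@(np.array(p)-st["eef_pos"])*1000
def snap(n,name):
    st=bot.state(); p,d=bot.capture(n); cv2.imwrite(f"pics/{name}.png",cv2.cvtColor(p,cv2.COLOR_RGB2BGR)); return p,d,st
E
python3 - <<'E'
import cv2
a=cv2.imread("pics/top0.png")[125:265,155:415]; cv2.imwrite("pics/top0c.png",cv2.resize(a,None,fx=3,fy=3,interpolation=cv2.INTER_CUBIC))
a=cv2.imread("pics/scene0.png")[150:280,90:370]; cv2.imwrite("pics/scene0c.png",cv2.resize(a,None,fx=2.8,fy=2.8,interpolation=cv2.INTER_CUBIC))
E
```

```text
(no output)
```

View pics/top0c.png

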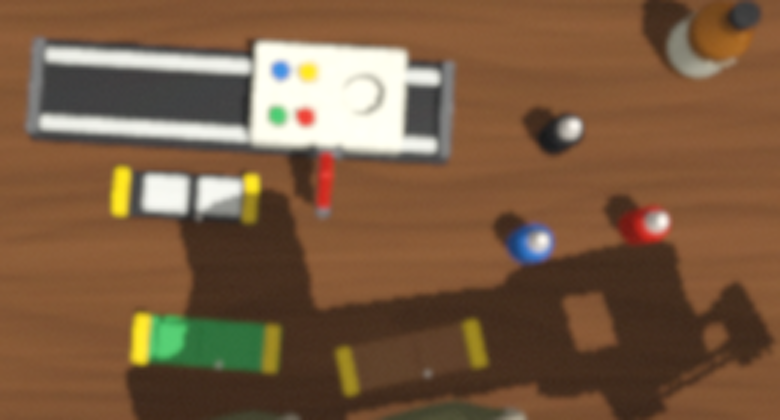

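View pics/scene0c.png

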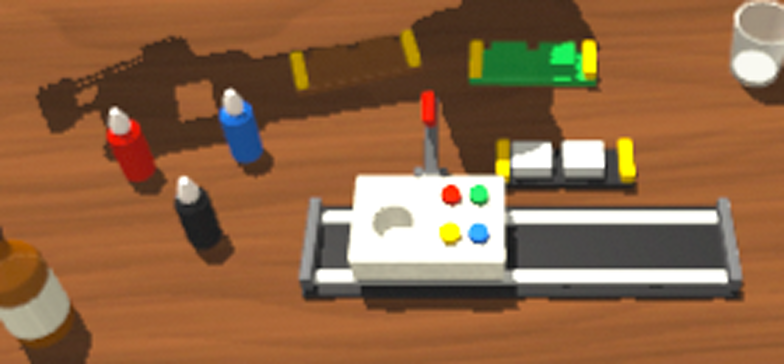

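```bash
python3 - <<'E'
from h import *
D=np.load("pics/top0.npy"); P=np.load("pics/top0rgb.npy").astype(int); W=dep("top",D)
hsv=cv2.cvtColor(P.astype(np.uint8),cv2.COLOR_RGB2HSV)
roi=np.zeros((384,512),bool); roi[125:200,155:310]=1
# caddy top
z=W[...,2]
m=(roi&(abs(z-.065)<.006)&(P.min(-1)>150)).astype(np.uint8)
c=max(cv2.findContours(m,0,1)[0],key=cv2.contourArea)
pts=np.array([ray("top",u,v,.065)[:2] for u,v in c[:,0]],np.float32)
print("caddy z",np.median(z[m>0]),cv2.minAreaRect(pts))
for name,lo,hi,zz in (("red cup",(0,150,100),(6,255,255),.075),):
    pass
def blob(lo,hi,box,zz,name):
    x0,x1,y0,y1=box; mm=cv2.inRange(hsv,lo,hi); k=np.zeros_like(mm); k[y0:y1,x0:x1]=mm[y0:y1,x0:x1]
    v,u=np.nonzero(k); 
    print(name,len(u),u.mean(),v.mean(),"med z",np.median(z[k>0]),ray("top",u.mean(),v.mean(),zz))
blob((20,150,150),(35,255,255),(185,202,175,205),.028,"yellow+y")
blob((20,150,150),(35,255,255),(232,245,175,205),.028,"yellow-y")
blob((0,150,100),(8,255,255),(255,270,172,200),.1,"lever")
blob((0,150,100),(8,255,255),(250,262,155,170),.075,"cup r")
blob((100,150,100),(125,255,255),(240,262,140,155),.075,"cup b")
blob((45,100,80),(80,255,255),(240,255,155,170),.075,"cup g")
blob((20,150,150),(35,255,255),(250,265,140,155),.075,"cup y")
# track ends
m=(roi&(P.max(-1)<75)&(z<.03)&(z>.002)).astype(np.uint8)
v,u=np.nonzero(m); 
# nozzle tips
for nm,b in (("black",(335,352,158,178)),("blue",(322,342,195,215)),("red",(360,382,190,208))):
    x0,x1,y0,y1=b; zz=z[y0:y1,x0:x1]; pp=W[y0:y1,x0:x1][zz>.085]; print(nm,len(pp),pp.mean(0) if len(pp) else None, zz.max())
DS=np.load("pics/scene0.npy"); WS=dep("scene",DS)
for nm,b in (("black",(148,172,208,242)),("blue",(165,187,178,212)),("red",(125,150,185,220))):
    x0,x1,y0,y1=b; w=WS[y0:y1,x0:x1].reshape(-1,3); 
    for a,bb in ((.01,.06),(.085,.11)):
        pp=w[(w[:,2]>a)&(w[:,2]<bb)]; print(nm,a,len(pp),pp.mean(0),pp.min(0),pp.max(0))
E
```

```text
caddy z 0.06403936980903424 ((0.6048061847686768, -0.03549805283546448), (0.1498120278120041, 0.10278328508138657), 85.2530517578125)
yellow+y 117 194.67521367521368 188.44444444444446 med z 0.02491509033573891 [0.51844567 0.18109375 0.028     ]
yellow-y 56 238.41071428571428 188.01785714285714 med z 0.02583551625512126 [0.51680909 0.0458394  0.028     ]
lever 104 262.9326923076923 184.98076923076923 med z 0.12905261947737823 [ 0.51632413 -0.02823746  0.1       ]
cup r 13 256.38461538461536 163.3846153846154 med z 0.07439407846702828 [ 0.58480125 -0.01089871  0.075     ]
cup b 9 248.0 148.0 med z 0.07313638409828616 [0.63215598 0.01325641 0.075     ]
cup g 17 247.0 163.0 med z 0.07428022491528807 [0.58657564 0.01721636 0.075     ]
cup y 18 257.22222222222223 148.5 med z 0.0750495283676661 [ 0.63003515 -0.0144572   0.075     ]
black 27 [ 0.56489687 -0.27245093  0.09348702] 0.10010137473156644
blue 33 [ 0.4494259  -0.22171893  0.16764449] 1.3156344211503015
red 31 [ 0.46419695 -0.33068476  0.17126245] 1.3156344211503015
black 0.01 132 [ 0.57930209 -0.26805358  0.03563402] [ 0.56199474 -0.28909457  0.01205331] [ 0.58579044 -0.25444473  0.05935789]
black 0.085 37 [ 0.57095638 -0.27106529  0.09335339] [ 0.56446002 -0.27959713  0.08543691] [ 0.57658535 -0.26357193  0.10245168]
blue 0.01 121 [ 0.4675862  -0.23303363  0.0347683 ] [ 0.45169647 -0.2535193   0.01029142] [ 0.47453145 -0.21922863  0.05969796]
blue 0.085 34 [ 0.45912713 -0.23632522  0.09292642] [ 0.45098119 -0.24499314  0.08550391] [ 0.46511714 -0.22748561  0.10458083]
red 0.01 131 [ 0.48338263 -0.3493545   0.03465397] [ 0.46161076 -0.37201129  0.01127989] [ 0.49158694 -0.3366013   0.0597552 ]
red 0.085 32 [ 0.47505023 -0.35329046  0.09320483] [ 0.46544794 -0.36281323  0.08512652] [ 0.48046828 -0.34659287  0.10228822]
```

```bash
python3 -m jog '[{"offset":[0,0,-15],"angular":[0,0,7.9],"gripper":60},{"offset":[0,0,-15],"angular":[0,0,7.9],"gripper":60},{"offset":[0,0,-15],"angular":[0,0,7.9],"gripper":60},{"offset":[0,0,-15],"angular":[0,0,7.9],"gripper":60},{"offset":[0,0,0],"angular":[0,0,0],"gripper":60}]'; python3 - <<'E'
from h import *
print(tool([.47,.05,.30]))
E
```

```text
time: 0.6
eef_pos: [0.2379, -0.4671, 0.3171]
eef_rot: [[-0.101, -0.995, -0.002], [-0.995, 0.101, 0.006], [-0.006, 0.002, -1.0]]
force: [0.5, -0.6, -0.3]
opening: 0.0604
[-537.76972291 -178.72240158   19.98013117]
```

```bash
python3 -m jog '[{"offset":[-45,-15,0],"angular":[0,0,0],"gripper":40},{"offset":[-45,-15,0],"angular":[0,0,0],"gripper":40},{"offset":[-45,-15,0],"angular":[0,0,0],"gripper":40},{"offset":[-45,-15,0],"angular":[0,0,0],"gripper":40},{"offset":[-45,-15,0],"angular":[0,0,0],"gripper":40}]';python3 -m jog '[{"offset":[-45,-15,0],"angular":[0,0,0],"gripper":40},{"offset":[-45,-15,0],"angular":[0,0,0],"gripper":40},{"offset":[-45,-15,0],"angular":[0,0,0],"gripper":40},{"offset":[-45,-15,0],"angular":[0,0,0],"gripper":40},{"offset":[-45,-15,0],"angular":[0,0,0],"gripper":40}]'; python3 -m jog '[{"offset":[-45,-15,10],"angular":[0,0,0],"gripper":40},{"offset":[-40,-15,10],"angular":[0,0,0],"gripper":40},{"offset":[0,0,0],"angular":[0,0,0],"gripper":40},{"offset":[0,0,0],"angular":[0,0,0],"gripper":40}]'
python3 - <<'E'
from h import *
p,d,st=snap("wrist","w1"); np.save("pics/w1.npy",d); np.save("pics/w1rgb.npy",p)
import pickle; pickle.dump(st,open("pics/w1.pkl","wb")); print(bot.state()["force"])
E
```

```text
time: 1.1
eef_pos: [0.3338, -0.2458, 0.3125]
eef_rot: [[-0.089, -0.996, -0.005], [-0.996, 0.089, 0.013], [-0.013, 0.006, -1.0]]
force: [1.2, -0.7, 0.3]
opening: 0.04
time: 1.6
eef_pos: [0.4271, -0.0171, 0.3108]
eef_rot: [[-0.069, -0.998, -0.009], [-0.998, 0.069, 0.016], [-0.015, 0.01, -1.0]]
force: [1.7, -1.1, 0.6]
opening: 0.0399
time: 2.0
eef_pos: [0.4625, 0.0742, 0.2874]
eef_rot: [[-0.045, -0.999, -0.013], [-0.999, 0.045, 0.016], [-0.016, 0.014, -1.0]]
force: [-0.3, -0.4, 0.5]
opening: 0.0401
[ 0.39084417  0.21506449 -1.26115123]
```

View pics/w1.png

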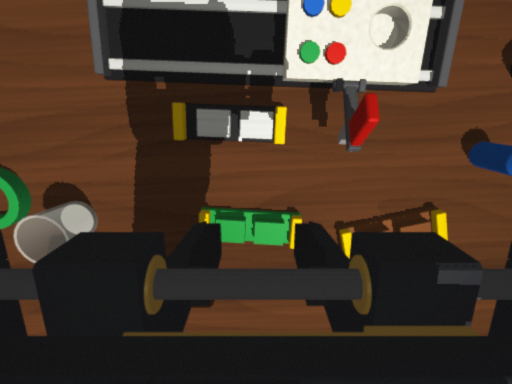

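The wrist view shows the dock at (228,123), with the slot as a dark gap near (235,124). The tick at (238,140) is small. The fin is at (363,118) and the well at (391,27). I'll enlarge this and measure.

```bash
python3 - <<'E'
from h import *
import pickle
st=pickle.load(open("pics/w1.pkl","rb")); D=np.load("pics/w1.npy"); P=np.load("pics/w1rgb.npy"); W=dep("wrist",D,st); z=W[...,2]
a=cv2.cvtColor(P,cv2.COLOR_RGB2BGR)
cv2.imwrite("pics/w1c.png",cv2.resize(a[90:160,160:300],None,fx=5.5,fy=5.5,interpolation=cv2.INTER_CUBIC))
hsv=cv2.cvtColor(P,cv2.COLOR_RGB2HSV)
def blob(lo,hi,box,zz,name):
    x0,x1,y0,y1=box; mm=cv2.inRange(hsv,lo,hi); k=np.zeros_like(mm); k[y0:y1,x0:x1]=mm[y0:y1,x0:x1]
    c=max(cv2.findContours(k,0,1)[0],key=cv2.contourArea)
    pts=np.array([ray("wrist",u,v,zz,st)[:2] for u,v in c[:,0]],np.float32)
    m=np.zeros_like(k); cv2.drawContours(m,[c],-1,1,-1)
    print(name,m.sum(),"medz",np.round(np.median(z[m>0]),4),cv2.minAreaRect(pts))
blob((20,120,90),(35,255,255),(165,195,95,150),.028,"Y+")
blob((20,120,90),(35,255,255),(270,295,95,150),.028,"Y-")
blob((0,0,110),(180,90,255),(280,440,40,90),.065,"caddybottom")
# aluminium front bar line: 
for u in (130,160,190,220,250,280):
    col=P[55:80,u].astype(int).min(-1); v=np.nonzero(col>120)[0]; print(u,v.mean()+55 if len(v) else None, z[int(v.mean()+55),u] if len(v) else 0)
# slot profile
for v in (118,124,130): print(v,P[v,190:280].astype(int).mean(-1).astype(int)[25:60], np.round(z[v,215:250]*1000).astype(int))
# well
v,u=np.nonzero((z[0:60,350:430]<.05)&(z[0:60,350:430]>.02)); print("well",u.mean()+350,v.mean(),W[0:60,350:430][v,u].mean(0),len(u))
E
```

```text
Y+ 436 medz 0.0269 ((0.518733024597168, 0.17915146052837372), (0.015579719096422195, 0.045972343534231186), 85.96597290039062)
Y- 435 medz 0.0271 ((0.5080697536468506, 0.04798370227217674), (0.01493076141923666, 0.04851110652089119), 85.36920928955078)
caddybottom 5893 medz 0.0643 ((0.5745559930801392, -0.037547916173934937), (0.1643197387456894, 0.044866420328617096), 87.31440734863281)
130 None 0
160 None 0
190 None 0
220 None 0
250 71.5 0.012356666894238255
280 None 0
118 [103 102 102 102 103 102 103 103 103 103 103 102 107 140 178 112  61  49
  47  48  48  48  41  26  42  80 108 112 112 113 112 112 118 167 231] [31 32 30 30 32 31 30 32 32 32 30 31 30 31 33 22 10 11 12  9 12 11 11 10
 11 11 31 31 30 31 31 32 33 31 30]
124 [105 106 105 105 105 105 104 106 105 105 104 104 111 145 181 115  57  48
  49  50  49  49  44  32  85 174 232 236 236 236 236 236 236 236 237] [31 33 30 30 31 31 31 32 31 32 31 31 32 33 32 21 13 12 11 11 11 11 11 11
 12 30 32 33 31 32 31 31 31 31 31]
130 [105 104 104 103 104 103 105 104 104 104 104 110 158 216 171 109  57  49
  49  48  50  51  48  54 112 200 232 235 235 235 235 235 235 235 235] [34 32 31 32 31 32 31 32 32 30 31 33 32 30 32 21 10 11 10 11 13 12 10 11
 12 31 32 31 31 31 31 31 32 31 33]
well 386.7488106565176 28.57278782112274 [ 0.61281174 -0.07791901  0.03659064] 1051
```

View pics/w1c.png

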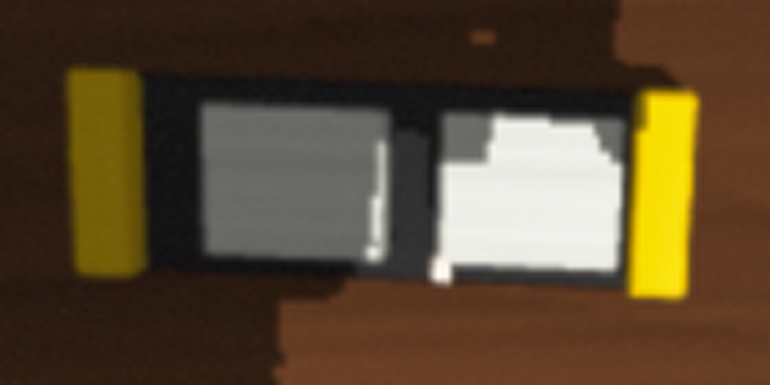

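```bash
python3 - <<'E'
from h import *
import pickle
st=pickle.load(open("pics/w1.pkl","rb")); D=np.load("pics/w1.npy"); P=np.load("pics/w1rgb.npy"); W=dep("wrist",D,st); z=W[...,2]
r=lambda u,v,zz:ray("wrist",u,v,zz,st)
e=np.array([.0811,.9967]); n=np.array([.9967,-.0811])
def s(p): return np.round([p[:2]@e*1000,p[:2]@n*1000],1)
print("slot +y edge",s(r(229.8,124,.032)),"-y edge",s(r(239.6,124,.032)))
print("strip ends",s(r(160+200/5.5,124,.032)),s(r(160+625/5.5,124,.032)))
print("tick",s(r(160+441/5.5,90+270/5.5,.006)), z[137:142,236:245])
print("dock mid",s(np.array([.5134,.11357])))
# caddy by white top with depth
m=((abs(z-.065)<.006)&(P.min(-1)>100)); m[:, :285]=0; m[:, 440:]=0
v,u=np.nonzero(m); pts=W[v,u,:2]; ss=pts@e*1000; nn=pts@n*1000
print("caddy s range",np.percentile(ss,[.3,99.7]),"n min",np.percentile(nn,.3))
hsv=cv2.cvtColor(P,cv2.COLOR_RGB2HSV)
mm=cv2.inRange(hsv,(0,150,100),(8,255,255)); mm[:,:340]=0;mm[:90]=0;mm[150:]=0
v,u=np.nonzero(mm); pp=W[v,u]; pp=pp[(pp[:,2]>.05)&(pp[:,2]<.17)]
print("fin top", pp[pp[:,2]>pp[:,2].max()-.008].mean(0), pp[:,2].max(), s(pp.mean(0)),pp.mean(0))
E
```

```text
slot +y edge [153.6 501.8] -y edge [141.  502.3]
strip ends [196.8 500.2] [ 97.2 504. ]
tick [141.6 480.3] [[ 0.00991037  0.01221115  0.01065175  0.01267495  0.0323319   0.030553
   0.0311339   0.03057169  0.03175028]
 [ 0.01074231  0.01159141  0.01200444  0.01261551  0.01295774  0.01311274
   0.01254384  0.01112654  0.00988879]
 [ 0.01186665  0.01110564  0.01031836  0.01200404  0.01306738  0.01277765
   0.01197509  0.01087267  0.0111222 ]
 [ 0.01043453  0.01174874  0.01267835  0.01149104  0.01223443  0.01211186
   0.01010561  0.01102975  0.01253956]
 [-0.0003486   0.00074112 -0.00034881 -0.00021668  0.0087638   0.0089084
   0.00865189  0.00948239  0.00979784]]
dock mid [154.8 502.5]
caddy s range [-60.63919132  88.90876273] n min 556.2089006999399
fin top [ 0.51970954 -0.02728597  0.14579748] 0.14987593048164838 [ 15.1 516.7] [ 0.51624922 -0.02685398  0.13673221]
```

```bash
cat >> h.py <<'E'
from scipy.spatial.transform import Rotation as Ro
E=np.array([.0811,.9967,0]); N=np.array([.9967,-.0811,0])
RD=np.array([-E,-N,[0,0,-1]]).T
def go(s,n,z,st=None):
    "offset/angular to reach s,n,z (mm) with caddy-aligned pointing down"
    st=st or bot.state(); R=np.array(st["eef_rot"]); p=(s*E+n*N)/1000; p[2]=z/1000
    a=Ro.from_matrix(R.T@RD).as_rotvec(degrees=True)
    q=np.array(st["eef_pos"]); 
    print("now s,n,z",np.round([q@E*1000,q@N*1000,q[2]*1000],1),"off",np.round(tool(p,st),1),"ang",np.round(a,2),"F(s,n,z)",np.round([st["force"]@E,st["force"]@N,st["force"][2]],1),"open",round(st["opening"]*1000,1),"t",st["time"])
E
python3 -c "
from h import *
go(14.2,512,200)"
```

```text
now s,n,z [111.2 454.9 287.4] off [100.3 -54.9  85.1] ang [0.84 0.91 1.99] F(s,n,z) [ 0.2  0.4 -1.3] open 40.2 t 2.05
```

```bash
python3 -m jog '[{"offset":[34,-18,28],"angular":[0.8,0.9,2],"gripper":40},{"offset":[34,-18,28],"angular":[0,0,0],"gripper":40},{"offset":[30,-18,28],"angular":[0,0,0],"gripper":40},{"offset":[0,0,0],"angular":[0,0,0],"gripper":40}]' 8
python3 -c "
from h import *
go(14.2,512,128)
snap('wrist','w2')"
```

```text
time: 2.45
eef_pos: [0.5096, -0.0349, 0.2012]
eef_rot: [[-0.08, -0.997, 0.004], [-0.997, 0.08, -0.001], [0.001, -0.004, -1.0]]
force: [-1.0, -0.2, 0.6]
opening: 0.0399
now s,n,z [  6.5 510.7 201.2] off [-7.7 -1.  73.2] ang [-0.23 -0.06  0.06] F(s,n,z) [-0.2 -0.9  0.6] open 39.9 t 2.45
```

View pics/w2.png

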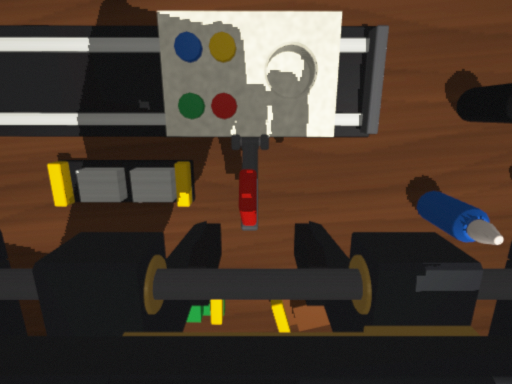

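The fin is at (248,198), slightly left of the jaw centre as computed, so I'll shift 7.7 mm, go down and close gently.

```bash
python3 -m jog '[{"offset":[-7,-1,25],"angular":[0,0,0],"gripper":40},{"offset":[0,0,25],"angular":[0,0,0],"gripper":40},{"offset":[0,0,20],"angular":[0,0,0],"gripper":40},{"offset":[0,0,0],"angular":[0,0,0],"gripper":40}]' 8
python3 -c "
from h import *
go(14.2,512,128)"
python3 -m jog '[{"offset":[0,0,0],"angular":[0,0,0],"gripper":5},{"offset":[0,0,0],"angular":[0,0,0],"gripper":5},{"offset":[0,0,0],"angular":[0,0,0],"gripper":5},{"offset":[0,0,0],"angular":[0,0,0],"gripper":5},{"offset":[0,0,0],"angular":[0,0,0],"gripper":5}]' 8
python3 -c "
from h import *
go(147,512,128)"
```

```text
time: 2.9
eef_pos: [0.5116, -0.028, 0.136]
eef_rot: [[-0.08, -0.997, 0.014], [-0.997, 0.08, -0.003], [0.002, -0.014, -1.0]]
force: [0.1, -0.1, 0.9]
opening: 0.0397
now s,n,z [ 13.6 512.2 136. ] off [-0.6  0.3  8. ] ang [-0.8  -0.13  0.08] F(s,n,z) [-0.1  0.1  0.9] open 39.7 t 2.9
time: 3.4
eef_pos: [0.5127, -0.0282, 0.1411]
eef_rot: [[-0.079, -0.997, 0.021], [-0.997, 0.079, -0.005], [0.004, -0.021, -1.0]]
force: [1.6, -0.0, -9.1]
opening: 0.0117
now s,n,z [ 13.5 513.3 141.1] off [-133.6    1.3   12.6] ang [-1.22 -0.2   0.14] F(s,n,z) [ 0.1  1.6 -9.1] open 11.7 t 3.4
```

```bash
for i in 1 2; do python3 -m jog '[{"offset":[0,1,5],"angular":[-0.6,0,0],"gripper":5}]' 8 >/dev/null
python3 -c "
from h import *
go(147,512,128)"; done;  python3 -m jog '[{"offset":[0,0,0],"angular":[0,0,0],"gripper":5}]' 8 >/dev/null
python3 -c "
from h import *
go(147,512,128)"
```

```text
now s,n,z [ 13.4 512.7 137.2] off [-133.6    0.5    8.7] ang [-0.69 -0.22  0.14] F(s,n,z) [ 0.9 -4.6  9.9] open 12.3 t 3.5
now s,n,z [ 13.5 511.9 133.1] off [-133.6   -0.4    4.6] ang [-0.11 -0.23  0.14] F(s,n,z) [ 0.6 -5.1 10.3] open 12.3 t 3.6
now s,n,z [ 13.5 511.8 132.9] off [-133.6   -0.5    4.4] ang [-0.06 -0.22  0.14] F(s,n,z) [-0.1  2.4 -8.7] open 11.7 t 3.7
```

```bash
python3 -m jog '[{"offset":[-5,0,0],"angular":[0,0,0],"gripper":5},{"offset":[-10,0,0],"angular":[0,0,0],"gripper":5},{"offset":[-15,0,0],"angular":[0,0,0],"gripper":5},{"offset":[-15,0,0],"angular":[0,0,0],"gripper":5},{"offset":[-15,0,0],"angular":[0,0,0],"gripper":5}]' 12
python3 -c "
from h import *
go(147,512,133)"
```

```text
time: 4.2
eef_pos: [0.5163, 0.034, 0.1329]
eef_rot: [[-0.081, -0.997, 0.001], [-0.997, 0.081, -0.005], [0.005, -0.001, -1.0]]
force: [0.4, -1.7, -2.0]
opening: 0.012
now s,n,z [ 75.8 511.9 132.9] off [-71.2  -0.1  -0.5] ang [-0.08 -0.28  0.  ] F(s,n,z) [-1.7  0.6 -2. ] open 12.0 t 4.2
```

```bash
python3 -m jog '[{"offset":[-15,0,0],"angular":[0,0,0],"gripper":5},{"offset":[-15,0,0],"angular":[0,0,0],"gripper":5},{"offset":[-14,0,0],"angular":[0,0,0],"gripper":5},{"offset":[-9,0,0],"angular":[0,0,0],"gripper":5},{"offset":[-4,0,0],"angular":[0,0,0],"gripper":5}]' 12
python3 -c "
from h import *
p,d,st=snap('wrist','w3')
go(147,512,133)"
```

```text
time: 4.7
eef_pos: [0.5215, 0.0974, 0.1328]
eef_rot: [[-0.078, -0.997, 0.003], [-0.997, 0.078, -0.005], [0.005, -0.004, -1.0]]
force: [1.2, -1.4, -1.9]
opening: 0.012
now s,n,z [139.7 511.8 132.8] off [-7.3 -0.2 -0.2] ang [-0.22 -0.24  0.17] F(s,n,z) [ 0.8  1.8 -2.2] open 11.7 t 4.75
```

View pics/w3.png

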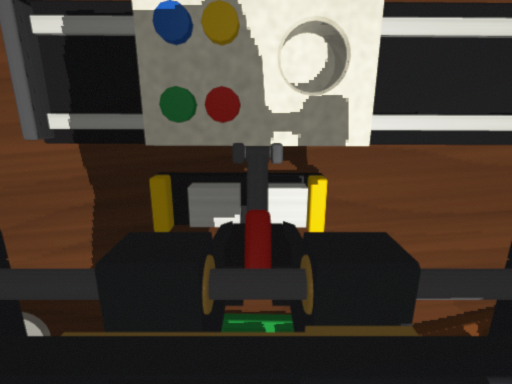

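```bash
python3 - <<'E'
from h import *
p=cv2.cvtColor(cv2.imread("pics/w3.png"),cv2.COLOR_BGR2RGB)
st=bot.state()
S=lambda u,v,z: round(ray("wrist",u,v,z,st)@E*1000,1)
v=195; row=p[v,150:340].astype(int).mean(-1).astype(int); print(row)
print("caddy edges",S(144.5,143,.065),S(372.5,143,.065))
print("hinge lugs",S(233,153,.065),S(283,153,.065))
hsv=cv2.cvtColor(p,cv2.COLOR_RGB2HSV)
for v in (190,195,200): 
  m=np.nonzero((p[v].min(-1)>75)&(hsv[v,:,1]<60))[0]; m=m[(m>170)&(m<320)]; print(v,m.min(),m.max(),S(m.min()-.5,v,.032),S(m.max()+.5,v,.032), np.nonzero(np.diff(m)>2)[0], [ (m[i],m[i+1],S(m[i]+.5,v,.032),S(m[i+1]-.5,v,.032)) for i in np.nonzero(np.diff(m)>2)[0]])
E
```

```text
[ 45  64  67  67  66  70  69  69  68  68  69  70  68  69  69  68  65  61
  60  60  59  52  25  18  15  19  14  16  18  16  17  16  15  14  13  16
  20  37  72  94  97  96  96  97  96  96  97  97  96  96  97  96  96  96
  95  96  95  96  95  95  96  95  96  96  96  96  95  95  96  95  97  96
  96  96  96  96  96  97  96  96  96  97  96  96  96  96  96  96  94  86
  65  27  14  16  14  18  22  33  39  40  41  42  41  39  39  40  39  40
  40  41  40  40  41  39  39  38  45  92 176 232 236 236 235 236 236 236
 236 236 237 237 236 237 237 237 237 237 237 237 238 237 238 237 238 238
 238 238 238 238 238 238 239 238 239 239 238 238 233 194  93  66  93 133
 153 160 159 161 160 163 163 161 162 164 163 163 160 144 110  70  62  62
  62  62  62  62  61  62  63  64  63  62]
caddy edges 215.8 63.6
hinge lugs 157.0 123.3
190 188 307 197.1 99.4 [51] [(np.int64(239), np.int64(267), np.float64(154.8), np.float64(132.8))]
195 189 307 196.5 99.2 [50] [(np.int64(239), np.int64(267), np.float64(154.8), np.float64(132.8))]
200 189 307 196.8 99.0 [50] [(np.int64(239), np.int64(267), np.float64(154.9), np.float64(132.7))]
```

The new estimates agree. The slot middle is at s≈147.8 and the caddy middle is at 139.9. I'll roll about 7.8 mm more, then lower the lever.

```bash
python3 -m jog '[{"offset":[-5,0,0],"angular":[0,0,0],"gripper":5},{"offset":[-3,0,0],"angular":[0,0,0],"gripper":5},{"offset":[0,0,0],"angular":[0,0,0],"gripper":5}]' 12
python3 -c "
from h import *
go(147.8,512,133)"
```

```text
time: 5.05
eef_pos: [0.5221, 0.1057, 0.1328]
eef_rot: [[-0.079, -0.997, 0.003], [-0.997, 0.079, -0.004], [0.004, -0.003, -1.0]]
force: [1.4, 1.0, -1.6]
opening: 0.0118
now s,n,z [147.7 511.8 132.8] off [-0.1 -0.2 -0.2] ang [-0.2  -0.24  0.12] F(s,n,z) [ 1.1  1.3 -1.6] open 11.8 t 5.05
```

```bash
python3 -m jog '[{"offset":[0,4.6,2.6],"angular":[0,0,0],"gripper":5},{"offset":[0,4.6,3.1],"angular":[0,0,0],"gripper":5},{"offset":[0,4.5,3.5],"angular":[0,0,0],"gripper":5},{"offset":[0,4.5,4.2],"angular":[0,0,0],"gripper":5},{"offset":[0,4.5,4.4],"angular":[0,0,0],"gripper":5}]' 8
python3 -c "
from h import *
go(147.8,490,116)"
```

```text
time: 5.55
eef_pos: [0.5003, 0.107, 0.115]
eef_rot: [[-0.081, -0.997, 0.011], [-0.997, 0.08, -0.004], [0.003, -0.011, -1.0]]
force: [6.5, 0.5, -1.6]
opening: 0.0121
now s,n,z [147.2 490.  115. ] off [-0.6  0.  -1. ] ang [-0.66 -0.19  0.04] F(s,n,z) [ 1.   6.5 -1.6] open 12.1 t 5.55
```

```bash
for i in 1; do python3 -m jog '[{"offset":[-0.3,3,3.5],"angular":[-0.4,0,0],"gripper":5}]' 8 >/dev/null
python3 -c "
from h import *
go(147.8,477.5,98)"; done;  python3 -m jog '[{"offset":[-0.3,2.5,3.5],"angular":[-0.2,0,0],"gripper":5}]' 8 >/dev/null
python3 -c "
from h import *
go(147.8,477.5,98)"
```

```text
now s,n,z [147.3 486.8 111.1] off [-0.6  9.3 13.1] ang [-0.3  -0.21  0.04] F(s,n,z) [-2.   4.3 -0.7] open 11.9 t 5.65
now s,n,z [147.3 484.1 107.4] off [-0.5  6.7  9.4] ang [-0.12 -0.23  0.04] F(s,n,z) [-1.4  5.4 -0.4] open 11.9 t 5.75
```

```bash
python3 -m jog '[{"offset":[0,2.4,3.5],"angular":[-0.1,0,0],"gripper":5}]' 8 >/dev/null
python3 -c "
from h import *
go(147.8,477.5,98)";  python3 -m jog '[{"offset":[0,2.2,3.5],"angular":[0,0,0],"gripper":5}]' 8 >/dev/null
python3 -c "
from h import *
go(147.8,477.5,98)"; python3 -m jog '[{"offset":[0,1.5,2],"angular":[0,0,0],"gripper":5}]' 8 >/dev/null
python3 -c "
from h import *
snap('wrist','w4')
go(147.8,477.5,98)"
```

```text
now s,n,z [147.2 481.8 103.8] off [-0.6  4.3  5.8] ang [-0.08 -0.23  0.03] F(s,n,z) [ 0.5  4.3 11.1] open 11.9 t 5.85
now s,n,z [147.2 480.2 101.1] off [-0.6  2.8  3.1] ang [-0.23 -0.21  0.03] F(s,n,z) [ 0.9  3.1 11.6] open 11.9 t 5.95
now s,n,z [147.3 479.4  99.9] off [-0.6  1.9  1.9] ang [-0.41 -0.21  0.03] F(s,n,z) [0.  4.7 7.9] open 11.7 t 6.1
```

View pics/w4.png

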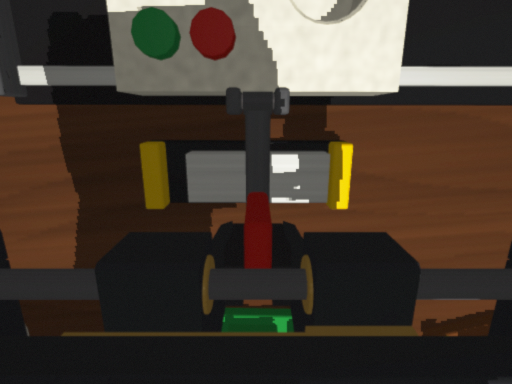

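```bash
cat >> h.py <<'E'
def lever(name):
    p,d,st=snap("wrist",name); W=dep("wrist",d,st)
    hsv=cv2.cvtColor(p,cv2.COLOR_RGB2HSV)
    n=W@N*1000; s=W@E*1000; z=W[...,2]*1000; q=np.array(st["eef_pos"])@E*1000
    m=(abs(s-q)<4)&(n>488)&(n<545)&(z>45)&(z<110)&(hsv[...,2]<90)
    a=np.polyfit(n[m],z[m],1); r=n[m]; 
    mr=cv2.inRange(hsv,(0,150,60),(8,255,255))>0; mr&=(z>60)&(z<160)&(n>460)&(abs(s-q)<15)
    print("arm pts",m.sum(),"angle above level",-np.arctan(a[0]),"lever",0.6+np.arctan(a[0]),"z at 500",np.polyval(a,500), "fin s", s[mr].mean() if mr.any() else None, "n range",n[mr].min(),n[mr].max(),"z max",z[mr].max())
    return p,d,st
E
python3 -c "
from h import *
lever('w5')"
```

```text
arm pts 1509 angle above level 0.5224898040033218 lever 0.07751019599667819 z at 500 82.20859338028214 fin s 149.21786411162358 n range 476.3316976410637 589.2548434822169 z max 116.5126545170868
```

```bash
cat >> h.py <<'E'
def prof(name):
    p,d,st=snap("wrist",name); W=dep("wrist",d,st)
    n=W@N*1000; s=W@E*1000; z=W[...,2]*1000; q=np.array(st["eef_pos"])@E*1000
    for a in range(480,560,6):
        m=(abs(s-q)<3.5)&(n>a)&(n<a+6)&(z>40)&(z<130)
        if m.sum()>5: print(a+3,m.sum(),np.round(np.percentile(z[m],[10,50,90]),1),end=' | ')
    print()
E
python3 -c "
from h import *
prof('w6')"
```

```text
483 170 [114.1 114.9 115.7] | 489 222 [114.3 114.9 115.7] | 495 224 [114.3 115.  115.8] | 501 654 [ 69.1 101.7 114.8] | 507 119 [63.3 63.9 64.9] | 513 130 [63.3 64.  64.9] | 519 134 [63.3 64.1 64.9] | 525 138 [63.3 64.  64.8] | 531 143 [63.2 64.1 64.8] | 537 140 [63.3 64.2 64.9] | 543 143 [63.3 64.1 64.9] | 549 156 [63.7 65.1 66.2] | 555 160 [64.1 65.4 66.8] | 561 163 [63.3 64.2 65. ] |
```

The lever is fully down: the arm top is level at about 64 mm all along (65 given) and the fin top is at 115 mm (116 given). Caddy and slot line up, so the tooth is in the slot. Next I'll release and go for the bottle.

```bash
python3 -m jog '[{"offset":[0,0,0],"angular":[0,0,0],"gripper":50},{"offset":[0,0,0],"angular":[0,0,0],"gripper":50},{"offset":[0,0,0],"angular":[0,0,0],"gripper":50},{"offset":[0,0,-30],"angular":[0,0,0],"gripper":50},{"offset":[0,0,-40],"angular":[0,0,0],"gripper":50}]'; python3 - <<'E'
from h import *
D=np.load("pics/top0.npy"); W=dep("top",D)
b=W[115:155,370:415]; 
for lo,hi in ((.02,.1),(.1,.14),(.15,.18)):
    p=b[(b[...,2]>lo)&(b[...,2]<hi)]; print(lo,len(p),p.mean(0) if len(p) else None, p.min(0),p.max(0))
DS=np.load("pics/scene0.npy"); W=dep("scene",DS); b=W[225:275,75:120].reshape(-1,3)
for lo,hi in ((.02,.1),(.1,.14),(.15,.18)):
    p=b[(b[...,2]>lo)&(b[...,2]<hi)]; print(lo,len(p),p.mean(0), p.min(0),p.max(0))
q=np.array([.55,-.265,.3]); go(q@E*1000,q@N*1000,300)
E
```

```text
time: 6.7
eef_pos: [0.4839, 0.1083, 0.1654]
eef_rot: [[-0.08, -0.997, -0.013], [-0.997, 0.08, -0.004], [0.005, 0.013, -1.0]]
force: [0.0, 0.9, -0.1]
opening: 0.049
0.02 196 [ 0.64370605 -0.40446253  0.06276718] [ 0.62588688 -0.43591271  0.02006237] [ 0.67887413 -0.39262532  0.09946214]
0.1 244 [ 0.65079294 -0.41527982  0.11623909] [ 0.62760082 -0.44954625  0.10010049] [ 0.68640282 -0.39374146  0.13939249]
0.15 94 [ 0.65534354 -0.42202616  0.16732037] [ 0.64280176 -0.4372339   0.15277445] [ 0.66921209 -0.40978152  0.17629567]
0.02 446 [ 0.67615542 -0.40961649  0.06199945] [ 0.64269764 -0.44693217  0.02038961] [ 0.6888392  -0.39217804  0.09945863]
0.1 357 [ 0.66851229 -0.41529365  0.11736647] [ 0.63113114 -0.44945545  0.10051759] [ 0.68715565 -0.39388103  0.13960896]
0.15 138 [ 0.66069497 -0.42102329  0.16708477] [ 0.64434272 -0.43773699  0.15023762] [ 0.67215175 -0.40921299  0.17325709]
now s,n,z [147.2 473.6 165.4] off [ 367.5  -94.  -134. ] ang [ 0.75 -0.29  0.06] F(s,n,z) [ 0.9 -0.1 -0.1] open 49.0 t 6.7
```

```bash
python3 -m jog '[{"offset":[0,0,-45],"angular":[0.7,-0.3,0],"gripper":50},{"offset":[20,-5,-40],"angular":[0,0,0],"gripper":50},{"offset":[45,-10,-20],"angular":[0,0,0],"gripper":50},{"offset":[45,-12,-15],"angular":[0,0,0],"gripper":50},{"offset":[45,-12,-8],"angular":[0,0,0],"gripper":50}]';python3 -m jog '[{"offset":[45,-12,0],"angular":[0,0,0],"gripper":60},{"offset":[45,-12,0],"angular":[0,0,0],"gripper":60},{"offset":[45,-12,0],"angular":[0,0,0],"gripper":60},{"offset":[45,-12,0],"angular":[0,0,0],"gripper":60},{"offset":[20,-4,0],"angular":[0,0,0],"gripper":60}]'; python3 - <<'E'
from h import *
q=np.array([.568,-.271,.3]); 
p,d,st=snap("wrist","w7"); go(q@E*1000,q@N*1000,300); W=dep("wrist",d,st)
z=W[...,2]; c=W[(z>.08)&(z<.11)]; print(len(c))
n=(z>.085)&(z<.108)&(p.min(-1)>90); num,lab,stt,cen=cv2.connectedComponentsWithStats(n.astype(np.uint8))
for i in range(1,num):
    if stt[i,4]>30: print(stt[i],cen[i],W[lab==i].mean(0), W[lab==i].min(0),W[lab==i].max(0))
E
```

```text
time: 7.2
eef_pos: [0.5096, -0.049, 0.3007]
eef_rot: [[-0.071, -0.998, -0.001], [-0.998, 0.071, 0.001], [-0.0, 0.001, -1.0]]
force: [-0.0, 0.3, -0.4]
opening: 0.0502
time: 7.7
eef_pos: [0.5461, -0.2626, 0.2994]
eef_rot: [[-0.073, -0.997, -0.005], [-0.997, 0.073, 0.003], [-0.003, 0.005, -1.0]]
force: [0.3, 1.0, 0.8]
opening: 0.06
now s,n,z [-219.   565.5  298.9] off [  5.1 -22.6  -1.2] ang [0.32 0.14 0.39] F(s,n,z) [-2.8 -0.2 -0.5] open 60.2 t 7.75
1560
[259 144  16  16 189] [266.92592593 151.48677249] [ 0.56730618 -0.27371394  0.09284942] [ 0.55738225 -0.28228391  0.08509523] [ 0.57526722 -0.2644441   0.10057422]
[330 216  15  12  95] [337.88421053 220.35789474] [ 0.47589925 -0.35584536  0.09124476] [ 0.46988961 -0.36516921  0.08500271] [ 0.48000025 -0.3476018   0.10043039]
[238 234  15  15 154] [244.55194805 240.87662338] [ 0.45723813 -0.23866688  0.09279804] [ 0.44889206 -0.24754446  0.08502351] [ 0.46371826 -0.229671    0.10029491]
```

View pics/w7.png

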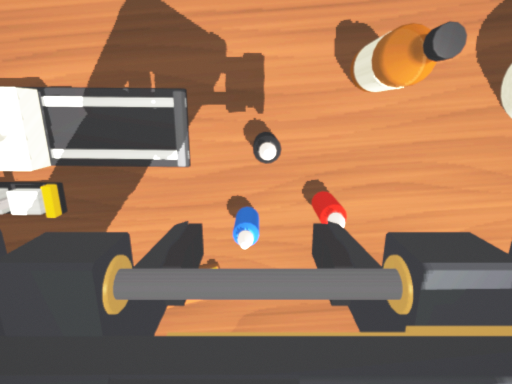

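The black nozzle is at (267,151). Its world position (0.567, -0.273) agrees with the top view to 2 mm. I'll go above it and down.

```bash
python3 -m jog '[{"offset":[4,-12,45],"angular":[0.3,0.1,0.4],"gripper":66},{"offset":[2,-10,40],"angular":[0,0,0],"gripper":66},{"offset":[0,0,20],"angular":[0,0,0],"gripper":66},{"offset":[0,0,0],"angular":[0,0,0],"gripper":66}]'; python3 - <<'E'
from h import *
q=np.array([.567,-.272,.3]); go(q@E*1000,q@N*1000,58)
E
```

```text
time: 8.15
eef_pos: [0.5666, -0.2721, 0.1887]
eef_rot: [[-0.084, -0.996, -0.003], [-0.996, 0.084, 0.003], [-0.003, 0.003, -1.0]]
force: [-0.1, -0.1, -0.2]
opening: 0.0659
now s,n,z [-225.2  586.8  188.7] off [  0.3  -0.8 130.7] ang [ 0.2   0.16 -0.15] F(s,n,z) [-0.1 -0.  -0.2] open 65.9 t 8.15
```

```bash
python3 -m jog '[{"offset":[0,-0.5,40],"angular":[0.2,0.1,0],"gripper":66},{"offset":[0,0,40],"angular":[0,0,0],"gripper":66},{"offset":[0,0,30],"angular":[0,0,0],"gripper":66},{"offset":[0,0,15],"angular":[0,0,0],"gripper":66},{"offset":[0,0,0],"angular":[0,0,0],"gripper":66}]'; python3 - <<'E'
from h import *
q=np.array([.567,-.272,.3]); go(q@E*1000,q@N*1000,58)
E
```

```text
time: 8.65
eef_pos: [0.5689, -0.2712, 0.0658]
eef_rot: [[-0.082, -0.997, 0.005], [-0.997, 0.082, -0.002], [0.002, -0.005, -1.0]]
force: [-1.0, -0.2, 0.9]
opening: 0.0661
now s,n,z [-224.2  589.    65.8] off [0.9 1.9 7.8] ang [-0.3  -0.11 -0.05] F(s,n,z) [-0.3 -1.   0.9] open 66.1 t 8.65
```

```bash
python3 -m jog '[{"offset":[1,1.6,4],"angular":[-0.3,-0.1,0],"gripper":66},{"offset":[0,0,4],"angular":[0,0,0],"gripper":66},{"offset":[0,0,0],"angular":[0,0,0],"gripper":66}]'; python3 - <<'E'
from h import *
q=np.array([.567,-.272,.3]); go(q@E*1000,q@N*1000,58)
E
python3 -m jog '[{"offset":[0,0,0],"angular":[0,0,0],"gripper":25},{"offset":[0,0,0],"angular":[0,0,0],"gripper":25},{"offset":[0,0,0],"angular":[0,0,0],"gripper":25},{"offset":[0,0,0],"angular":[0,0,0],"gripper":25},{"offset":[0,0,0],"angular":[0,0,0],"gripper":25}]' 15
python3 - <<'E'
from h import *
q=np.array([.567,-.272,.3]); go(q@E*1000,q@N*1000,58)
E
```

```text
time: 8.95
eef_pos: [0.5689, -0.2731, 0.062]
eef_rot: [[-0.082, -0.997, 0.005], [-0.997, 0.082, -0.004], [0.003, -0.005, -1.0]]
force: [0.2, -0.2, -0.3]
opening: 0.0661
now s,n,z [-226.1  589.2   62. ] off [-1.  2.  4.] ang [-0.29 -0.19 -0.03] F(s,n,z) [-0.2  0.2 -0.3] open 66.1 t 8.95
time: 9.45
eef_pos: [0.5697, -0.2738, 0.0643]
eef_rot: [[-0.082, -0.997, 0.008], [-0.997, 0.082, -0.006], [0.005, -0.008, -1.0]]
force: [-0.7, -0.1, -1.1]
opening: 0.0355
now s,n,z [-226.6  590.    64.3] off [-1.6  2.9  6.3] ang [-0.47 -0.3  -0.03] F(s,n,z) [-0.1 -0.7 -1.1] open 35.5 t 9.45
```

```bash
python3 -m jog '[{"offset":[0,0,-20],"angular":[-0.4,-0.3,0],"gripper":25},{"offset":[0,0,-40],"angular":[0,0,0],"gripper":25},{"offset":[0,0,-40],"angular":[0,0,0],"gripper":25},{"offset":[-10,0,-40],"angular":[0,0,0],"gripper":25},{"offset":[-30,-2,-8],"angular":[0,0,0],"gripper":25}]' 15
python3 -m jog '[{"offset":[-40,-2,0],"angular":[0,0,0],"gripper":25},{"offset":[-40,-2,0],"angular":[0,0,0],"gripper":25},{"offset":[-40,-2,0],"angular":[0,0,0],"gripper":25},{"offset":[-40,-2,0],"angular":[0,0,0],"gripper":25},{"offset":[-40,-2,0],"angular":[0,0,0],"gripper":25}]'
python3 -c "
from h import *
go(112.5,611,200)"
```

```text
time: 9.95
eef_pos: [0.5732, -0.2352, 0.2144]
eef_rot: [[-0.086, -0.996, -0.005], [-0.996, 0.086, 0.004], [-0.004, 0.005, -1.0]]
force: [0.5, 0.1, -0.3]
opening: 0.0355
time: 10.45
eef_pos: [0.6007, -0.0315, 0.2171]
eef_rot: [[-0.09, -0.996, -0.002], [-0.996, 0.09, 0.003], [-0.002, 0.002, -1.0]]
force: [0.5, 0.1, -1.2]
opening: 0.0354
now s,n,z [ 17.3 601.3 217.1] off [-95.3  -8.9  17.4] ang [ 0.13  0.14 -0.52] F(s,n,z) [ 0.1  0.5 -1.2] open 35.4 t 10.45
```

```bash
python3 -m jog '[{"offset":[-20,-3,0],"angular":[0.1,0.1,-0.5],"gripper":25},{"offset":[-10,-2,0],"angular":[0,0,0],"gripper":25},{"offset":[0,0,0],"angular":[0,0,0],"gripper":25},{"offset":[0,0,0],"angular":[0,0,0],"gripper":25}]'
python3 - <<'E'
from h import *
import pickle
go(112.5,611,200)
p,d,st=snap('wrist','w8'); np.savez("pics/w8.npz",p=p,d=d); pickle.dump(st,open("pics/w8.pkl","wb"))
p,d,_=snap('scene','s8'); np.savez("pics/s8.npz",p=p,d=d)
p,d,_=snap('top','t8'); np.savez("pics/t8.npz",p=p,d=d)
a=cv2.imread("pics/s8.png")[120:270,150:370]; b=cv2.imread("pics/t8.png")[110:220,160:321]
cv2.imwrite("pics/st8.png",np.hstack([cv2.resize(a,(440,300)),cv2.resize(b,(320,300))]))
E
```

```text
time: 10.85
eef_pos: [0.6082, 0.0031, 0.2167]
eef_rot: [[-0.076, -0.997, -0.002], [-0.997, 0.076, 0.001], [-0.001, 0.002, -1.0]]
force: [-0.2, 0.2, -1.1]
opening: 0.0352
now s,n,z [ 52.4 605.9 216.7] off [-60.   -5.4  16.8] ang [0.11 0.08 0.28] F(s,n,z) [ 0.2 -0.3 -1.1] open 35.2 t 10.85
```

View pics/w8.png

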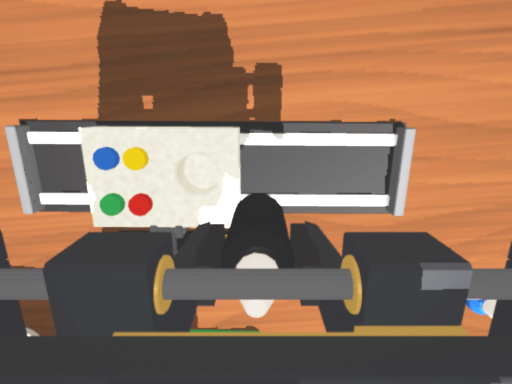

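View pics/st8.png

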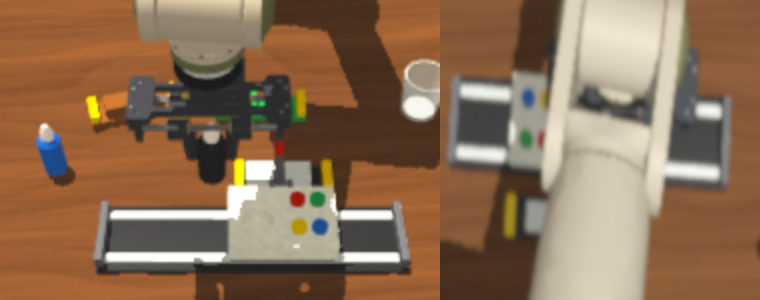

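In the wrist view the well is at about (202,173). The bottle hangs upright at (258,225). Now I'll measure both.

```bash
python3 - <<'E'
from h import *
import pickle
st=pickle.load(open("pics/w8.pkl","rb")); f=np.load("pics/w8.npz"); p,d=f["p"],f["d"]; W=dep("wrist",d,st); z=W[...,2]*1000; n=W@N*1000; s=W@E*1000
m=(z>25)&(z<50); m[:, :150]=0; m[:,240:]=0; m[:140]=0; m[205:]=0
m[:]=m&(s>70)&(s<150)
num,lab,stt,cen=cv2.connectedComponentsWithStats(m.astype(np.uint8)); i=1+np.argmax(stt[1:,4]); k=lab==i
print("well floor pts",k.sum(),"s",s[k].min(),s[k].max(),"n",n[k].min(),n[k].max(),"z",np.median(z[k]))
# rim: hole contour, pixel boundary at top plane .065
c=max(cv2.findContours(((z<60)&(s>80)&(s<145)&(n>585)&(n<640)).astype(np.uint8),0,1)[0],key=cv2.contourArea)
pts=np.array([ray("wrist",u,v,.065,st) for u,v in c[:,0]]); q=np.array([pts@E*1000,pts@N*1000],np.float32).T
print("rim circle",cv2.minEnclosingCircle(q),cv2.fitEllipse(q))
t=(abs(z-65)<4)&(s>30)&(s<260)&(n>540)&(n<700)&(p.min(-1)>80); v,u=np.nonzero(t); print("caddy s",np.percentile(s[t],[.5,99.5]),"n",np.percentile(n[t],[.5,99.5]))
for src in ("w","s"):
    if src=="s":
        f=np.load("pics/s8.npz"); D=f["d"]; W=dep("scene",D); z=W[...,2]*1000; n=W@N*1000; s=W@E*1000
    q=np.array(st["eef_pos"]); qs,qn=q@E*1000,q@N*1000; zb=216.7
    for lo,hi in ((150,165),(165,185),(185,196),(240,256)):
        b=(abs(s-qs)<24)&(abs(n-qn)<30)&(z>lo)&(z<hi)
        if b.sum()>10: print(src,lo,hi,b.sum(),"s",np.percentile(s[b],[2,98])-qs,"n",np.percentile(n[b],[2,50,98])-qn)
    b=(abs(s-qs)<22)&(abs(n-qn)<30)&(z>130)&(z<300); print("zmin",np.percentile(z[b],[.5,2,98]))
E
```

```text
well floor pts 1159 s 96.31567666740717 134.14534932206305 n 590.6803404046084 628.6813722811175 z 34.4520972529907
rim circle ((112.10331726074219, 612.9547119140625), 20.500137329101562) ((111.95189666748047, 613.0615844726562), (39.514713287353516, 40.05377197265625), 132.259765625)
caddy s [ 73.47487994 222.30188521] n [551.26625997 656.87913261]
w 150 165 214 s [-14.97725964  16.5086917 ] n [ 3.02979169 11.76988088 13.89977389]
w 165 185 470 s [-14.8289652   16.44795184] n [ 3.24688975 12.05065173 14.06654458]
w 185 196 335 s [-14.61150228  16.69435902] n [ 4.08841858 12.30921901 14.32753395]
w 240 256 900 s [-23.96990364  23.27806559] n [-8.91066981 -2.83635007  9.63952173]
zmin [158.41820403 171.97146368 299.66655214]
s 150 165 35 s [-17.21697986  16.46072505] n [-1.58662728 11.12703341 15.21906054]
s 165 185 62 s [-16.68678919  16.70901928] n [-0.21457554 11.20822324 14.85894798]
s 185 196 38 s [-15.91910588  16.86998295] n [ 2.29175956 12.06453998 15.96327938]
s 240 256 36 s [-23.51632253  22.33900205] n [-4.74587751  4.00805337  9.68239577]
zmin [154.74275125 157.60488076 298.75320713]
```

```bash
python3 -m jog '[{"offset":[-25,-3,0],"angular":[0.1,0.1,0.3],"gripper":25},{"offset":[-25,-4,15],"angular":[0,0,0],"gripper":25},{"offset":[-9,-2,25],"angular":[0,0,0],"gripper":25},{"offset":[0,0,20],"angular":[0,0,0],"gripper":25},{"offset":[0,0,0],"angular":[0,0,0],"gripper":25}]'
python3 - <<'E'
from h import *
go(111.8,615,140)
E
```

```text
time: 11.5
eef_pos: [0.6231, 0.0575, 0.1558]
eef_rot: [[-0.09, -0.996, 0.002], [-0.996, 0.09, -0.001], [0.001, -0.002, -1.0]]
force: [-1.6, 0.4, -0.1]
opening: 0.0353
now s,n,z [107.8 616.4 155.8] off [-4.   1.4 15.8] ang [-0.13 -0.06 -0.52] F(s,n,z) [ 0.3 -1.6 -0.1] open 35.3 t 11.5
```

```bash
python3 -m jog '[{"offset":[-4,1,6],"angular":[-0.1,0,-0.5],"gripper":25},{"offset":[0,0,6],"angular":[0,0,0],"gripper":25},{"offset":[0,0,0],"angular":[0,0,0],"gripper":25}]'
python3 - <<'E'
from h import *
go(111.8,615,140)
p,d,st=snap('wrist','w9'); q=np.array(st["eef_pos"]); qs,qn=q@E*1000,q@N*1000
W=dep("wrist",d,st); z=W[...,2]*1000; n=W@N*1000; s=W@E*1000
for lo,hi in ((80,95),(95,115)):
    b=(abs(s-qs)<24)&(abs(n-qn)<30)&(z>lo)&(z<hi)
    print(b.sum(),"s",np.percentile(s[b],[2,98])-qs,"n",np.percentile(n[b],[2,50,98])-qn)
b=(z<60)&(abs(s-112)<25)&(n>600)&(n<645); print("hole pts",b.sum(), "n max",np.percentile(n[b],[90,99]))
c=[(u,v) for v,u in zip(*np.nonzero(b))]
if c:
    pts=np.array([ray("wrist",u,v,.065,st) for u,v in c]); print("rim s",(pts@E*1000).min(),(pts@E*1000).max(),"n max",(pts@N*1000).max())
p,d,_=snap('scene','s9'); cv2.imwrite("pics/s9c.png",cv2.resize(cv2.imread("pics/s9.png")[130:270,170:350],None,fx=4,fy=4,interpolation=cv2.INTER_CUBIC))
E
```

```text
time: 11.8
eef_pos: [0.6232, 0.0601, 0.1452]
eef_rot: [[-0.083, -0.997, 0.003], [-0.997, 0.083, -0.001], [0.001, -0.003, -1.0]]
force: [-0.1, -0.9, -1.3]
opening: 0.0353
now s,n,z [110.5 616.3 145.2] off [-1.3  1.3  5.2] ang [-0.17 -0.07 -0.1 ] F(s,n,z) [-1.  -0.  -1.3] open 35.3 t 11.8
243 s [-15.03875658  16.239338  ] n [ 3.99635672 12.08314499 14.0985786 ]
487 s [-14.83666232  16.35716001] n [ 3.96767647 12.38039365 14.2613924 ]
hole pts 629 n max [623.63394972 625.58743764]
rim s 92.82554116778697 133.45873979303073 n max 633.7582536562658
```

View pics/s9c.png

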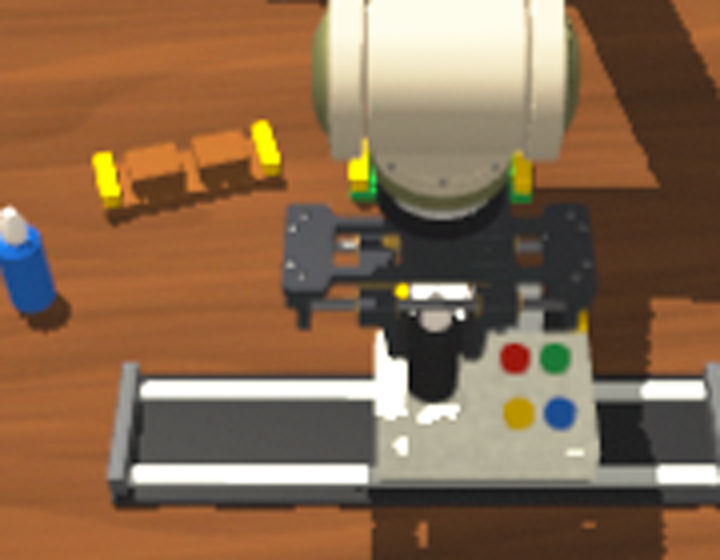

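View pics/w9.png

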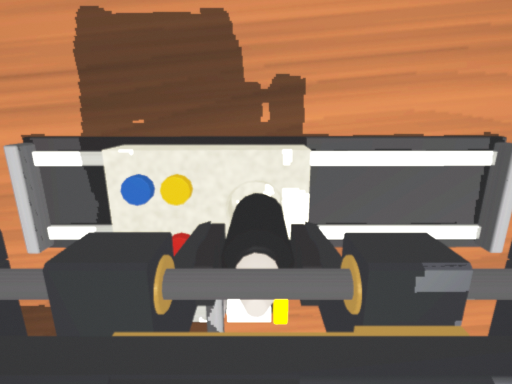

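```bash
python3 -m jog '[{"offset":[-1.5,0,6],"angular":[-0.1,0,0],"gripper":25},{"offset":[-0.3,0,6],"angular":[0,0,0],"gripper":25}]'
python3 -c "
from h import *
go(111.9,616.3,99)"
python3 -m jog '[{"offset":[0,0,4],"angular":[0,0,0],"gripper":25}]'
python3 -c "
from h import *
go(111.9,616.3,99)"
```

```text
time: 12.1
eef_pos: [0.6244, 0.0618, 0.1349]
eef_rot: [[-0.083, -0.997, 0.005], [-0.997, 0.083, -0.002], [0.001, -0.005, -1.0]]
force: [-0.2, 0.4, -0.9]
opening: 0.0357
now s,n,z [112.3 617.3 134.9] off [ 0.3  1.2 35.9] ang [-0.31 -0.06 -0.12] F(s,n,z) [ 0.4 -0.2 -0.9] open 35.7 t 12.1
time: 12.2
eef_pos: [0.6243, 0.0618, 0.1303]
eef_rot: [[-0.083, -0.997, 0.005], [-0.997, 0.083, -0.002], [0.001, -0.005, -1.0]]
force: [-0.0, 0.8, -1.2]
opening: 0.0352
now s,n,z [112.3 617.2 130.3] off [ 0.3  1.1 31.3] ang [-0.29 -0.07 -0.11] F(s,n,z) [ 0.8 -0.1 -1.2] open 35.2 t 12.2
```

Bottom is now about 66 mm; shift 1 mm in n and go on down slowly, watching force.

```bash
python3 -m jog '[{"offset":[0.2,1.1,3],"angular":[-0.3,0,0],"gripper":25}]'
python3 -m jog '[{"offset":[0,0.2,3],"angular":[0,0,0],"gripper":25}]' >/dev/null
python3 -c "
from h import *
go(111.9,616.3,99)"
python3 -m jog '[{"offset":[0,0.3,3],"angular":[0,0,0],"gripper":25}]'>/dev/null
python3 -c "
from h import *
go(111.9,616.3,99)"
```

```text
time: 12.3
eef_pos: [0.6231, 0.0618, 0.1268]
eef_rot: [[-0.083, -0.997, -0.001], [-0.997, 0.083, -0.001], [0.001, 0.001, -1.0]]
force: [-0.5, 1.1, -1.1]
opening: 0.035
now s,n,z [112.1 615.7 123.4] off [ 0.2 -0.6 24.4] ang [ 0.07 -0.07 -0.11] F(s,n,z) [-0.7  0.4 -1.4] open 35.6 t 12.4
now s,n,z [112.1 615.4 120.1] off [ 0.2 -0.9 21.1] ang [ 0.08 -0.06 -0.11] F(s,n,z) [ 0.3  0.4 -1.2] open 35.3 t 12.5
```

```bash
python3 -m jog '[{"offset":[0,-0.6,5],"angular":[0,0,0],"gripper":25},{"offset":[0,0,5],"angular":[0,0,0],"gripper":25}]'>/dev/null
python3 -c "
from h import *
go(111.9,616.3,99)"
python3 -m jog '[{"offset":[0,0,4],"angular":[0,0,0],"gripper":25}]'>/dev/null
python3 -c "
from h import *
go(111.9,616.3,99)"
python3 -m jog '[{"offset":[0,0,3],"angular":[0,0,0],"gripper":25}]'>/dev/null
python3 -c "
from h import *
go(111.9,616.3,99)"
```

```text
now s,n,z [112.1 616.1 109.5] off [ 0.1 -0.2 10.5] ang [ 0.05 -0.06 -0.11] F(s,n,z) [ 0.6  0.5 -0.6] open 35.2 t 12.7
now s,n,z [112.  616.  104.9] off [ 0.1 -0.3  5.9] ang [ 0.07 -0.06 -0.12] F(s,n,z) [0.3 0.4 0.2] open 35.2 t 12.8
now s,n,z [112.  615.9 101.4] off [ 0.1 -0.4  2.4] ang [ 0.09 -0.07 -0.11] F(s,n,z) [ 0.3 -0.6 -0.8] open 35.3 t 12.9
```

```bash
for i in 1 2; do python3 -m jog '[{"offset":[0,0,1.5],"angular":[0,0,0],"gripper":25}]'>/dev/null
python3 -c "
from h import *
go(111.9,616.3,99)"; done
python3 -m jog '[{"offset":[0,0,1.5],"angular":[0,0,0],"gripper":25}]'>/dev/null
python3 -c "
from h import *
go(111.9,616.3,99)"
```

```text
now s,n,z [112.  615.8  99.5] off [ 0.1 -0.5  0.5] ang [ 0.11 -0.07 -0.11] F(s,n,z) [ 0.5 -0.9 -0.6] open 35.3 t 13.0
now s,n,z [112.  616.3  99.1] off [0.1 0.  0.1] ang [ 0.02 -0.07 -0.1 ] F(s,n,z) [-1.3 -3.7 15.4] open 35.6 t 13.1
now s,n,z [112.  616.8  99.2] off [0.1 0.5 0.2] ang [-0.08 -0.08 -0.1 ] F(s,n,z) [-0.  -4.2 12. ] open 35.2 t 13.2
```

Floor felt at TCP z≈99, as expected (35+64). Release and rise.

```bash
python3 -m jog '[{"offset":[0,0,0],"angular":[0,0,0],"gripper":60},{"offset":[0,0,0],"angular":[0,0,0],"gripper":60},{"offset":[0,0,0],"angular":[0,0,0],"gripper":60},{"offset":[0,0,-15],"angular":[0,0,0],"gripper":60},{"offset":[0,0,-25],"angular":[0,0,0],"gripper":60}]'
python3 -m jog '[{"offset":[0,0,-35],"angular":[0,0,0],"gripper":60},{"offset":[0,10,-35],"angular":[0,0,0],"gripper":60},{"offset":[0,30,-10],"angular":[0,0,0],"gripper":60},{"offset":[0,40,0],"angular":[0,0,0],"gripper":60},{"offset":[0,40,0],"angular":[0,0,0],"gripper":60}]'
python3 - <<'E'
from h import *
go(147.5,486,95)
p,d,st=snap('wrist','w10'); W=dep("wrist",d,st); z=W[...,2]*1000; n=W@N*1000; s=W@E*1000
b=(z>117)&(z<150)&(s>80)&(s<140)&(n>580); print("nozzle",b.sum(),s[b].mean(),n[b].mean(),z[b].max() if b.any() else None)
b=(z>80)&(z<98)&(s>80)&(s<145)&(n>580); print("body",b.sum(),np.percentile(s[b],[2,98]),np.percentile(n[b],[2,98]))
E
```

```text
time: 13.7
eef_pos: [0.6229, 0.0617, 0.1389]
eef_rot: [[-0.083, -0.997, -0.003], [-0.997, 0.083, -0.001], [0.001, 0.003, -1.0]]
force: [-0.6, -0.3, 0.3]
opening: 0.0596
time: 14.2
eef_pos: [0.5037, 0.0712, 0.2295]
eef_rot: [[-0.084, -0.996, 0.009], [-0.996, 0.084, -0.002], [0.001, -0.009, -1.0]]
force: [1.4, -0.3, 0.4]
opening: 0.0598
now s,n,z [111.8 496.2 229.5] off [-35.8  11.5 134.3] ang [-0.51 -0.08 -0.17] F(s,n,z) [-0.2  1.4  0.4] open 59.8 t 14.2
nozzle 587 112.4764696277092 609.8675555782684 136.21744991274724
body 89 [ 97.15567451 128.05411293] [593.718407   604.61718383]
```

View pics/w10.png

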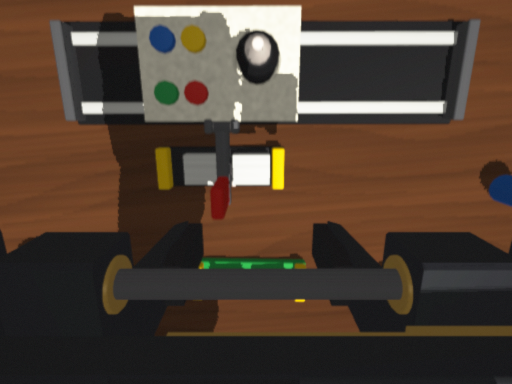

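The bottle stands centred in the well: nozzle at s 112.5, n 610, top at 136 mm against an expected 135. Next I'll pinch the fin again.

```bash
python3 -m jog '[{"offset":[-20,6,25],"angular":[-0.5,0,-0.1],"gripper":45},{"offset":[-15,5,35],"angular":[0,0,0],"gripper":45},{"offset":[-0.5,0,20],"angular":[0,0,0],"gripper":45},{"offset":[0,0,0],"angular":[0,0,0],"gripper":45}]' 8
python3 - <<'E'
from h import *
go(147.3,484,97)
E
```

```text
time: 14.65
eef_pos: [0.4887, 0.11, 0.152]
eef_rot: [[-0.081, -0.997, 0.002], [-0.997, 0.081, -0.001], [0.001, -0.002, -1.0]]
force: [-0.1, 0.2, -0.2]
opening: 0.045
now s,n,z [149.2 478.2 152. ] off [ 1.9 -5.7 55. ] ang [-0.13 -0.06  0.01] F(s,n,z) [ 0.1 -0.1 -0.2] open 45.0 t 14.65
```

```bash
python3 -m jog '[{"offset":[1.9,-5,20],"angular":[0,0,0],"gripper":45},{"offset":[0,-0.5,20],"angular":[0,0,0],"gripper":45},{"offset":[0,0,12],"angular":[0,0,0],"gripper":45},{"offset":[0,0,3],"angular":[0,0,0],"gripper":45},{"offset":[0,0,0],"angular":[0,0,0],"gripper":45}]' 8
python3 - <<'E'
from h import *
go(147.3,484,97)
E
```

```text
time: 15.15
eef_pos: [0.4981, 0.1069, 0.1023]
eef_rot: [[-0.081, -0.997, 0.012], [-0.997, 0.081, -0.001], [0.001, -0.012, -1.0]]
force: [-0.4, -0.6, 0.3]
opening: 0.0449
now s,n,z [147.  487.8 102.3] off [-0.3  3.8  5.2] ang [-0.66 -0.03 -0.02] F(s,n,z) [-0.6 -0.4  0.3] open 44.9 t 15.15
```

```bash
python3 -m jog '[{"offset":[-0.3,3,4],"angular":[-0.6,0,0],"gripper":45},{"offset":[0,0,0.5],"angular":[0,0,0],"gripper":5},{"offset":[0,0,0.5],"angular":[0,0,0],"gripper":5},{"offset":[0,0,0.5],"angular":[0,0,0],"gripper":5},{"offset":[0,0,0.5],"angular":[0,0,0],"gripper":5}]' 8
python3 - <<'E'
from h import *
go(147.3,484,97)
E
```

```text
time: 15.65
eef_pos: [0.4961, 0.1075, 0.0986]
eef_rot: [[-0.081, -0.997, 0.004], [-0.997, 0.081, -0.001], [0.0, -0.004, -1.0]]
force: [-0.0, 0.4, 0.1]
opening: 0.015
now s,n,z [147.4 485.8  98.6] off [0.1 1.8 1.6] ang [-0.26 -0.01 -0.01] F(s,n,z) [ 0.4 -0.1  0.1] open 15.0 t 15.65
```

```bash
python3 -m jog '[{"offset":[0,0,0],"angular":[0,0,0],"gripper":5},{"offset":[0,0,0],"angular":[0,0,0],"gripper":5},{"offset":[0,-4.2,-6.3],"angular":[0,0,0],"gripper":5}]' 8
python3 -c "
from h import *
go(147.3,485.8,105)"
python3 -m jog '[{"offset":[0,-4.8,-5.8],"angular":[0,0,0],"gripper":5},{"offset":[0,-5.3,-5.4],"angular":[0,0,0],"gripper":5},{"offset":[0,-5.9,-4.8],"angular":[0,0,0],"gripper":5}]' 8
python3 -c "
from h import *
go(147.3,506,121)"
```

```text
time: 15.95
eef_pos: [0.4991, 0.1073, 0.1041]
eef_rot: [[-0.081, -0.997, 0.001], [-0.997, 0.081, -0.0], [0.0, -0.001, -1.0]]
force: [-3.4, -0.5, -2.8]
opening: 0.0117
now s,n,z [147.4 488.8 104.1] off [ 0.1  3.  -0.9] ang [-0.03 -0.02 -0.01] F(s,n,z) [-0.8 -3.4 -2.8] open 11.7 t 15.95
time: 16.25
eef_pos: [0.5141, 0.1061, 0.1208]
eef_rot: [[-0.081, -0.997, -0.006], [-0.997, 0.081, -0.0], [0.001, 0.006, -1.0]]
force: [-4.8, -0.6, -0.5]
opening: 0.0118
now s,n,z [147.4 503.8 120.8] off [ 0.1 -2.2 -0.2] ang [ 0.36 -0.05  0.01] F(s,n,z) [-1.  -4.7 -0.5] open 11.8 t 16.25
```

```bash
python3 -m jog '[{"offset":[0,-6.3,-4.2],"angular":[0.3,0,0],"gripper":5},{"offset":[0,-6.7,-3.5],"angular":[0,0,0],"gripper":5},{"offset":[0,-4.5,-2],"angular":[0,0,0],"gripper":5}]' 8
python3 -c "
from h import *
go(147.3,519,129)"
python3 -m jog '[{"offset":[0,-3,-1],"angular":[0,0,0],"gripper":5}]' 8
python3 -c "
from h import *
go(147.3,519,129)
prof('w11')"
```

```text
time: 16.55
eef_pos: [0.5315, 0.1046, 0.1315]
eef_rot: [[-0.081, -0.997, -0.006], [-0.997, 0.081, -0.001], [0.001, 0.006, -1.0]]
force: [-10.2, 0.3, -6.7]
opening: 0.012
now s,n,z [147.4 521.2 131.5] off [0.1 2.2 2.5] ang [ 0.35 -0.07  0.02] F(s,n,z) [ -0.6 -10.2  -6.7] open 12.0 t 16.55
time: 16.65
eef_pos: [0.5332, 0.1045, 0.1318]
eef_rot: [[-0.081, -0.997, -0.012], [-0.997, 0.081, -0.001], [0.002, 0.012, -1.0]]
force: [-11.3, 0.9, -3.6]
opening: 0.0117
now s,n,z [147.4 523.  131.8] off [0.1 3.9 2.8] ang [ 0.68 -0.09  0.02] F(s,n,z) [  0.  -11.3  -3.6] open 11.7 t 16.65
525 100 [82.  83.5 85.2] | 531 113 [78.1 80.  81.6] | 537 117 [74.2 76.  77.8] | 543 117 [69.7 71.7 73.9] | 549 101 [66.3 67.7 69.5] | 555 106 [64.  65.5 66.7] | 561 96 [63.3 64.1 64.9] |
```

View pics/w11.png

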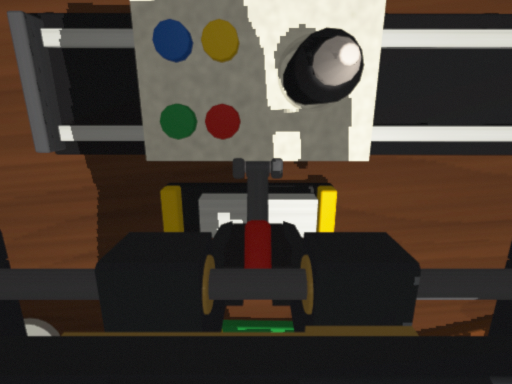

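The arm slope is 0.58 rad above level, so the lever is at about 0.02. The force also rose at the stop. I'll open and leave straight up.

```bash
python3 -m jog '[{"offset":[0,0,0],"angular":[0,0,0],"gripper":45},{"offset":[0,0,0],"angular":[0,0,0],"gripper":45},{"offset":[0,0,0],"angular":[0,0,0],"gripper":45},{"offset":[0,0,-20],"angular":[0,0,0],"gripper":45},{"offset":[0,0,-40],"angular":[0,0,0],"gripper":45}]'
python3 -m jog '[{"offset":[0,0,-40],"angular":[0,0,0],"gripper":45},{"offset":[0,20,-10],"angular":[0,0,0],"gripper":45},{"offset":[0,20,0],"angular":[0,0,0],"gripper":45},{"offset":[0,0,0],"angular":[0,0,0],"gripper":45},{"offset":[0,0,0],"angular":[0,0,0],"gripper":45}]'
python3 - <<'E'
from h import *
go(147,500,200)
p,d,st=snap('wrist','w12'); W=dep("wrist",d,st); z=W[...,2]*1000; n=W@N*1000; s=W@E*1000
for a in range(500,560,6):
    m=(abs(s-147.5)<3.5)&(n>a)&(n<a+6)&(z>40)&(z<160)
    if m.sum()>5: print(a+3,np.round(np.median(z[m]),1),end=' | ')
b=(z>117)&(z<150)&(s>80)&(s<135)&(n>580); print("nozzle",b.sum(),s[b].mean(),n[b].mean(),z[b].max())
t=(abs(z-65)<4)&(s>30)&(s<260)&(n>540)&(n<700)&(p.min(-1)>80); print("caddy s",np.percentile(s[t],[.5,99.5]))
E
```

```text
time: 17.2
eef_pos: [0.5352, 0.1042, 0.1911]
eef_rot: [[-0.081, -0.997, -0.013], [-0.997, 0.081, -0.0], [0.001, 0.013, -1.0]]
force: [0.2, -0.0, 0.7]
opening: 0.0449
time: 17.7
eef_pos: [0.4988, 0.1071, 0.251]
eef_rot: [[-0.082, -0.997, 0.005], [-0.997, 0.082, -0.001], [0.0, -0.005, -1.0]]
force: [0.4, -0.1, 0.7]
opening: 0.0453
now s,n,z [147.2 488.5 251. ] off [  0.2 -11.3  51. ] ang [-0.28 -0.02 -0.04] F(s,n,z) [-0.   0.4  0.7] open 45.3 t 17.7
503 129.2 | 509 137.2 | 515 145.6 | 521 148.3 | 527 144.4 | 533 140.5 | 539 135.3 | 545 70.0 | 551 66.5 | 557 64.7 | nozzle 499 113.78115626435132 609.7430523245671 136.14268247574432
caddy s [ 73.756201   222.51823078]
```

View pics/w12.png

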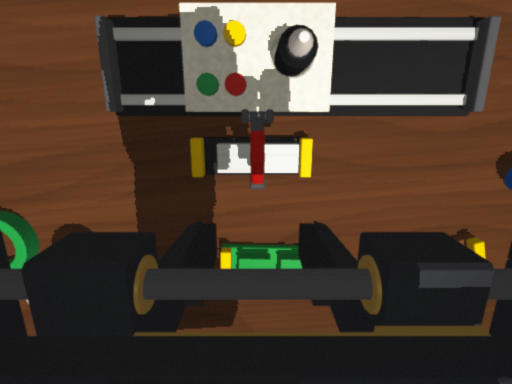

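Lever up (fin top slope of about 0.62 rad), bottle in the well with its top at 136 mm, caddy at the dock (middle at s≈148), robot clear. Handing in.

```bash
python3 -c "
from station import bot
print(bot.close_job())"
```

```text
the job is handed in; nothing more can be done
None
```

The job is done and handed in at about 18 s of the 72 s allowed; no verdict was reported.

- **Brake on:** I rolled the white caddy about 134 mm to the dock by its lever fin and lowered the lever with a light 8 N pinch. The slot could be seen in the wrist images, so I lined the tooth up by sight. It dropped in at the first try, and no feeling along the strip was needed. The depth profile then showed the arm level at 64 mm, against 65 mm given. The wrist force was about 12 N at most, reached as the lever neared its stop.
- **Bottle:** I stood the black bottle in the well. The floor was felt at the expected height, with about 15 N of contact.
- **Brake off:** I flicked the lever up to its stop.

**Last checks:**

| Check | Result |
|---|---|
| Lever angle | about 0 to 0.02 rad from the slope of the arm and fin |
| Bottle top | 136 mm, 135 mm expected |
| Bottle centring | nozzle within about 3 mm of the well's middle by camera |
| Caddy | still at the dock |
| Robot | clear of everything |

- **Disagreement:** Two camera estimates of the well's position across the rail, 611 and 613 mm, differed by 2 mm. This is within calibration, and the bottle went in without side force.
- **Not checked:** I did not measure the other bottles, cup, tape and spray bottle again at the end. The arm did not knowingly touch them.

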